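# Catch the lug nuts from the bench chute in the pan

## Robot

A 6-joint arm with a two-finger parallel gripper is mounted at the origin on the work surface. World frame = base frame: x ahead of the robot, y to its left, z up, the work surface at z = 0. Lengths are in m, angles in rad, forces in N, time in s.
With the tool pointing down it reaches from about 0.3 to 0.75 m from the base axis. Payload 8.5 kg.
Tool frame: the origin (TCP) lies at the very end of the fingers, on their centre line; the grasp point (between the pads) lies 19 mm behind it; z points along the fingers, y is the line along which they close (so a half turn about z gives the same grasp; the last joint's range is limited). The gripper opens to 88 mm and grips with 3 to 60 N. Pads are 18 mm wide; open, the fingers measure 123 mm over their backs; the gripper's body (75 mm by 187 mm) begins 45 mm behind the grasp point.
Start: joints at [-1.322, 0.381, 1.297, -0, 1.464, -0.215], TCP at [0.246, -0.492, 0.239] pointing down, gripper open.
Joint ranges: [-3.11, 3.11], [-0.89, 2.33], [0.22, 2.48], [-1.42, 4.56], [0.17, 2.85], [-2.88, 2.88]. Speed limits (rad/s): [2.39, 2.39, 3.14, 3.14, 3.14, 3.14].

## Interface

Orientations are given as [roll, pitch, yaw] about the fixed x, y, z axes, in that order (R = Rz(yaw) Ry(pitch) Rx(roll)).
In Python, from plant import get_state, snapshot, camera_info, order gives the robot as it stands.
- The arm moves only by the tool step_arm, never from a script. Its argument "steps" is a list that holds one entry, the list of rows, each a list of 7 numbers: the turn, a rotation vector about the tool's x, y, z scaled (see below), then the shift along the tool's x, y, z scaled (see below), then the opening, from -1 (shut) to 1 (fully open). A call has 1 to 12 rows; each row shifts and turns the commanded pose from where the row before left it, along the tool's axes as they then stand; what a row does not reach is not made up. The controller multiplies each number of a shift by 0.05 m and each number of a turn by 180 degrees. A row lasts 1/10 s, in which the tool goes at most 50 mm and 8.59 degrees, less where a joint would pass 70% of its speed; a pose out of reach is approached as far as the arm can. A call with a number of a shift or a turn outside -1 to 1 is refused whole. A call with a gripper value outside its range is refused whole. The fingers move at their own pace and stop on an object; "grip_force" is the grip in N (left out, the last holds). Time passes only in rows, so rows that do not move let the fingers close. It gives the time, the measured TCP pose, the force, the opening and the grip force at its end, in the units of the state.
- get_state(): the state, without advancing time (a new reading comes with each control period).
- snapshot(name): name is "side" or "top" or "wrist"; returns (picture, depth): 384x512x3 uint8, red, green, blue; 384x512 float32, m along the optical axis (not along the pixel's ray), 0 where there is no reading.
- camera_info(name): a dict with "fx", "fy", "cx", "cy" (pixels), "view" (4x4, takes a point from world to camera coordinates). Camera axes: x right, y down, z forward; pixel columns grow to the right and rows downward; lengths in m; the calibration is good to about 2 mm. A picture is of the moment at which its call begins: read the wrist's pose just before it. camera_info takes no time and is no camera call; for the wrist camera it gives the pose at the moment of the call.
- order.hand_in(): hands the job in; it is judged then, once.
The state is a dict: "time": time; "joint_pos": joint angles; "qd": joint speeds; "effort": joint torques, N m; "ee_pos": TCP position; "ee_rot": TCP orientation; "ft_force": force on the tool from outside, world axes, zero at the start; "ft_torque": the same for the moment, N m; "finger_gap": opening from 0.0 (shut) to 1.0 (fully open); "grasp_force": force on a finger pad.
Only numpy, scipy, OpenCV 4.12 (cv2) and the standard library are available. Lean on these libraries where they do the work, as an engineer would, in place of code of your own. Each camera call takes 0.05 s, during which the arm holds its last target. There are 200 camera calls.

## Task

Turn the lock knob on top of the nut chute about a quarter turn clockwise so that the gate is free, then hold the pan by its handle up under the chute's lip, off the bench, and press it against the push bar until all four lug nuts have slid out into it. Then set the pan of nuts down, not dropped, upright on the middle of the white job sheet. Never touch the nuts with the gripper or spill one, and leave the other things on the bench where they are.

Things in the scene. Friction and masses are not known exactly. Their poses are not given: they have to be found in the camera images.
- chute: Fixed nut dispenser, bare steel on a grey stand. Origin on the bench below the middle of its lip; x points level back up the chute (it pours towards -x), z up. Trough 29 wide inside, 190 long, 30 degrees down to the lip; back end 265 high. A gate at the lip holds the nuts; the frame round it (y = -70 to 30) carries the lock knob, all under 260 high. Stand: x = 30 to 190, y = -50 to 50
- lip (a point): middle of the pouring lip, the lower edge of the trough floor, 140 above the bench
- push_face (a point): middle of the front face of the push bar, an upright steel plate 76 wide (along the chute's y) and 34 high (88 to 122 above the bench) under the lip; at rest its face is 5 in front (-x) of the lip. Nothing solid lies in front of it. It moves with the bar
- push (a joint): push bar travel towards the chute's +x, 0 at rest to 0.028 m. Sprung outward: about 2 N to start, 5 N fully in. With the lock off it lifts the gate by 1.5 times its travel: nuts start to pass at some 0.018 m, gate well open from 0.024 m. It closes by itself when let go. With the lock on it moves only 2 or 3 mm
- lock_grip (a point): centre of the grip of the black lock knob on top of the gate frame, about 247 above the bench, on the knob's upright axis (36 to the chute's -y side of the lip). The grip is an upright bar 12 thick, 44 long and 26 tall; when joint lock reads 0 the bar's length lies along the chute's y
- lock (a joint): turn of the lock knob, rad; grows clockwise seen from above; range -0.4 to 1.57 (bar then along the chute's x). A steel tail under the grip lies over the gate's stem (locked) below about 0.4 and is well clear from 0.9 up; stays where it is left
- pan: catch pan of thin aluminium, loose, 150 g: an open rectangular tray 124 (own x) x 104 (own y) x 42 high, walls and floor 3 thick. Origin at the centre of its underside, z up. A grey rubbered handle stands out from the middle of its -x wall: a level bar 12 thick (along y), 30 tall (12 to 42 above the underside), from x = -62 to x = -152; hold it firmly or the pan sags
- pan_handle (a point): a good grip point on the pan's handle: 105 from the pan's origin along its -x, 30 above its underside
- sheet: white job sheet 190 (own x) x 150 (own y), flat on the bench, fixed, no thickness to speak of; origin at its centre
- nut0: steel hexagonal lug nut, 20 across the flats, 22 tall, 40 g, origin at the centre of its base; one of four standing in single file in the trough, the first behind the gate
- nut1: steel hexagonal lug nut, 20 across the flats, 22 tall, 40 g, origin at the centre of its base; one of four standing in single file in the trough, number 2 from the gate
- nut2: steel hexagonal lug nut, 20 across the flats, 22 tall, 40 g, origin at the centre of its base; one of four standing in single file in the trough, number 3 from the gate
- nut3: steel hexagonal lug nut, 20 across the flats, 22 tall, 40 g, origin at the centre of its base; one of four standing in single file in the trough, number 4 from the gate
- can_a: bystander: red spray can with a grey band and pale top, 60 across, 190 tall, standing; origin at the centre of its underside
- can_b: bystander: white spray can with a green band, 60 across, 190 tall, standing; origin at the centre of its underside
- tub: bystander: small white screw-top tub, 48 across, 65 tall, standing; origin at the centre of its underside
- socket: bystander: steel wrench socket, 34 across, 50 tall, standing; origin at the centre of its underside
- wrench: bystander: flat wrench 180 long lying on the bench along its own x, under 20 tall; origin at its middle
- bearing: bystander: steel disc bearing, 52 across, 18 tall, lying flat; origin at the centre of its underside
- fob: bystander: black key fob 75 x 35 x 14, lying flat; origin at the centre of its underside
- flask: bystander: slim grey squeeze bottle, 50 across, 160 tall, standing; origin at the centre of its underside

How it is judged:
By the outcome, as a careful person would: the job done as asked, in the order asked, and still so for the second after the job is handed in, with the robot touching nothing.
It also fails if it takes over 69 s, if anything falls off the work surface, if the arm or the gripper's body presses on something with over 40 N, if the wrist force passes 120 N, or if a joint passes its speed limit or range.

## Working session

There is one attempt and no reset: what is moved stays moved. The work goes in short steps, Python scripts to look and compute and a tool call to move; the robot and the scene stay as the last step left them, time stands still between calls to the robot, and variables do not carry over. Pictures are saved under pics/ and viewed, at most 10 in all, crops included, and the job is handed in when it is done.

Besides the shell and the picture viewer there is one more tool, called after "Request:" as name(argument=value, ...) on one line, values as JSON. step_arm: Moves the arm, as the interface text tells. Its arguments: {"type":"object","properties":{"steps":{"type":"array","items":{"type":"array","items":{"type":"array","items":{"type":"number"}}}},"grip_force":{"type":"number"}},"required":["steps"]}

```bash
mkdir -p pics; python3 - <<'E'
from plant import *
import cv2,numpy as np
s=get_state();print(s['time'],s['ee_pos'],s['ee_rot'],s['finger_gap'])
for n in('top','side'):
    p,d=snapshot(n);np.savez(f'{n}0.npz',p=p,d=d);cv2.imwrite(f'pics/{n}0.png',cv2.cvtColor(p,cv2.COLOR_RGB2BGR))
    c=camera_info(n);print(n,c['fx'],c['fy'],c['cx'],c['cy']);print(np.round(np.array(c['view']),4).tolist())
E
```

```text
0.0 [ 0.24594559 -0.49162796  0.23815252] [-3.14019965e+00 -3.21970939e-04  4.63755843e-01] 1.0014049609621647
top 422.89412043981145 422.89412043981145 252.9168111233772 191.5120543577047
[[-0.0181, -0.9998, 0.0048, -0.0649], [-0.9847, 0.017, -0.1733, 0.5859], [0.1732, -0.0079, -0.9849, 1.0697], [0.0, 0.0, 0.0, 1.0]]
side 346.56554815080796 346.56554815080796 248.94537712581968 189.22900627489724
[[0.9988, -0.0486, -0.003, -0.59], [-0.0347, -0.6674, -0.7439, 0.1138], [0.0341, 0.7431, -0.6683, 1.0476], [0.0, 0.0, 0.0, 1.0]]
```

View pics/top0.png

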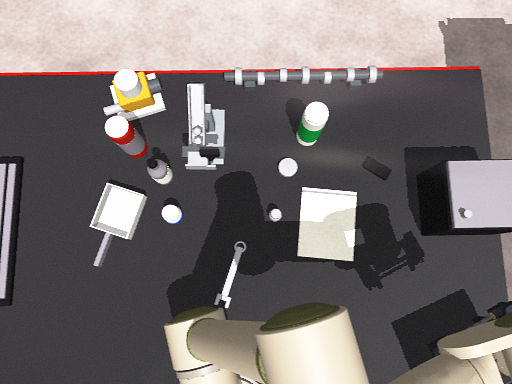

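View pics/side0.png

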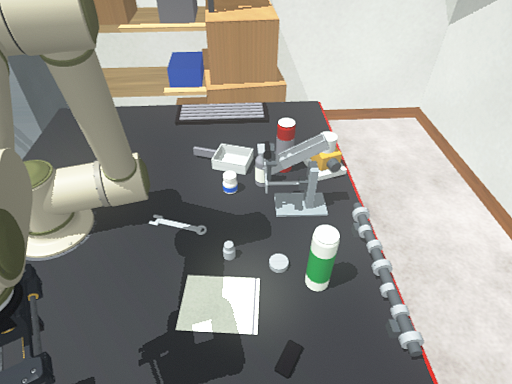

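The top view shows the chute at about (205,130) with the black knob near (210,153), the pan at (118,210) with its handle running to (98,263), and the sheet at (328,224). The flask (160,170) and tub (172,213) lie between the pan and the chute. The side view agrees. Next I measure and zoom in.

```bash
cat > h.py <<'E'
import numpy as np,cv2
from plant import *
def pts(n,p,d,c=None):
    c=c or camera_info(n);V=np.array(c['view'])
    v,u=np.mgrid[:d.shape[0],:d.shape[1]]
    P=np.stack([(u-c['cx'])/c['fx']*d,(v-c['cy'])/c['fy']*d,d],-1)
    return (P-V[:3,3])@V[:3,:3]
def load(n): z=np.load(n+'.npz');return z['p'],z['d']
E
python3 - <<'E'
from h import *
out=[]
for n,(u0,v0,w,h) in(('top',(170,75,70,105)),('side',(250,120,110,105))):
    p,d=load(n+'0');P=pts(n,p,d)
    out.append(cv2.resize(cv2.cvtColor(p[v0:v0+h,u0:u0+w],cv2.COLOR_RGB2BGR),None,fx=400/w if n=='side' else 5,fy=400/w if n=='side' else 5,interpolation=cv2.INTER_CUBIC))
    np.save(n+'P.npy',P)
H=max(o.shape[0] for o in out);out=[cv2.copyMakeBorder(o,0,H-o.shape[0],0,0,0) for o in out]
cv2.imwrite('pics/z0.png',np.hstack(out))
p,d=load('top0');P=np.load('topP.npy')
hsv=cv2.cvtColor(p,cv2.COLOR_RGB2HSV)
def rep(nm,m):
    q=P[m];r=cv2.minAreaRect(q[:,:2].astype(np.float32)*1000);print(nm,m.sum(),'mean',q.mean(0).round(4),'rect',np.round(r[0],1),np.round(r[1],1),round(r[2],1),'z',q[:,2].min().round(3),q[:,2].max().round(3))
v,u=np.mgrid[:384,:512]
def win(a,b,c,e): return (u>=a)&(u<b)&(v>=c)&(v<e)
Z=P[...,2];V=hsv[...,2];S=hsv[...,1]
rep('pan rim',win(85,152,175,242)&(Z>.033)&(Z<.055))
rep('pan floor',win(85,152,175,242)&(Z>.0)&(Z<.009)&(V>150))
rep('handle',win(88,116,234,270)&(Z>.025)&(Z<.055))
rep('pan+handle',win(85,152,175,270)&(Z>.033)&(Z<.055))
rep('sheet',win(290,362,183,265)&(abs(Z)<.01)&(V>90)&(S<60))
rep('knob',win(190,228,140,165)&(Z>.235)&(Z<.28)&(V<70))
rep('frame hi',win(180,230,140,175)&(Z>.2)&(Z<.3))
rep('stand base',win(180,230,100,175)&(Z>.003)&(Z<.03)&(V>90))
rep('flask',win(145,175,150,187)&(Z>.05)&(Z<.2))
rep('tub',win(160,185,200,226)&(Z>.05)&(Z<.08))
rep('canA',win(100,150,112,160)&(Z>.17)&(Z<.21))
E
```

```text
pan rim 372 mean [0.5326 0.2917 0.0413] rect [530.9 292.3] [105.6 149.9] 70.3 z 0.033 0.049
pan floor 1361 mean [0.545  0.2929 0.004 ] rect [547.6 290.3] [112.9 124.8] 70.9 z 0.0 0.009
handle 240 mean [0.4403 0.321  0.0401] rect [443.8 320.7] [25.4 93.5] 62.4 z 0.025 0.049
pan+handle 522 mean [0.5029 0.3015 0.0415] rect [500.9 303. ] [105.6 213.5] 70.3 z 0.033 0.049
sheet 3897 mean [ 0.501  -0.2766  0.0013] rect [ 502.3 -277.6] [155.8 191.7] 83.7 z -0.006 0.009
knob 158 mean [0.6371 0.0208 0.2558] rect [637.4  21.6] [42.4 15.2] 87.5 z 0.236 0.264
frame hi 671 mean [0.6398 0.0404 0.2334] rect [639.   39.5] [98.1 48. ] 88.9 z 0.217 0.264
stand base 613 mean [0.7589 0.0267 0.0108] rect [761.4  54.8] [203.9 105.8] 0.6 z 0.003 0.03
flask 419 mean [0.6348 0.1653 0.1121] rect [638.8 168.8] [43.7 48.6] 44.9 z 0.05 0.164
tub 228 mean [0.5304 0.1414 0.0649] rect [531.1 141.9] [41.3 41.5] 39.3 z 0.051 0.07
canA 516 mean [0.7202 0.2457 0.1881] rect [721.7 246.9] [56.9 55.8] 89.3 z 0.171 0.196
```

View pics/z0.png

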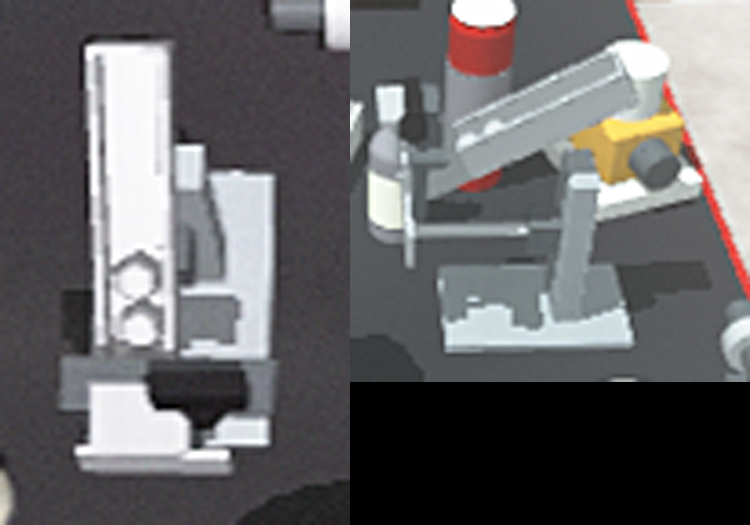

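The zoom shows the trough nearly along world x, with two visible nuts (three or four hidden under the frame), the black knob bar lying across it with its tail toward -x, and the white push bar at the front. I'll now measure the chute's yaw and the push face.

```bash
python3 - <<'E'
from h import *
p,d=load('top0');P=np.load('topP.npy');Z=P[...,2];V=p.max(2)
v,u=np.mgrid[:384,:512]
# trough: left/right edge per row
for r in range(86,140,6):
    m=(Z[r]>.15)&(u[r]>180)&(u[r]<208)
    q=P[r][m];print(r,q[:,0].mean().round(4),'y',q[:,1].min().round(4),q[:,1].max().round(4),q[:,2].mean().round(3))
# push bar top
print('bar region')
m=(u>183)&(u<220)&(v>=162)&(v<172)&(Z>.08)&(Z<.15)
for c in range(184,219,3):
    mm=m&(u==c);q=P[mm]
    print(c,[(tuple(x.round(3)),) and ' '.join(map(str,x.round(3))) for x in q])
k=(u>=190)&(u<228)&(v>=140)&(v<165)&(V<70)&(Z>.252)
q=P[k];print('knob top',cv2.minAreaRect(q[:,:2].astype(np.float32)*1000),np.median(q,0))
S=np.load('sideP.npy');sp,_=load('side0')
vv=(S[...,2]>.08)&(S[...,2]<.135)&(S[...,0]>.55)&(S[...,0]<.66)&(S[...,1]>-.0)&(S[...,1]<.12)
q=S[vv];print('side bar',len(q),np.percentile(q,[2,50,98],axis=0).round(3).tolist())
E
```

```text
86 0.7996 y 0.0363 0.07 0.241
92 0.788 y 0.0365 0.0711 0.234
98 0.7774 y 0.0365 0.0697 0.224
104 0.7687 y 0.0353 0.0706 0.209
110 0.7556 y 0.0356 0.0718 0.204
116 0.7402 y 0.0377 0.0728 0.206
122 0.7278 y 0.0383 0.0736 0.199
128 0.7123 y 0.0386 0.0723 0.201
134 0.7016 y 0.0393 0.0726 0.189
bar region
184 []
187 ['0.646 0.09 0.12', '0.639 0.089 0.125', '0.641 0.092 0.107', '0.64 0.093 0.098']
190 ['0.64 0.082 0.123', '0.639 0.083 0.114', '0.641 0.085 0.096']
193 ['0.634 0.071 0.145', '0.639 0.075 0.114', '0.64 0.077 0.1']
196 ['0.64 0.069 0.108', '0.639 0.069 0.105']
199 ['0.634 0.057 0.143', '0.639 0.06 0.114', '0.639 0.062 0.101', '0.639 0.063 0.09']
202 ['0.634 0.049 0.145', '0.639 0.053 0.114', '0.639 0.054 0.104', '0.639 0.055 0.09']
205 ['0.639 0.044 0.124', '0.639 0.045 0.11', '0.639 0.046 0.102', '0.639 0.048 0.091']
208 ['0.641 0.035 0.144', '0.641 0.035 0.137', '0.642 0.037 0.122', '0.639 0.037 0.122', '0.638 0.037 0.115', '0.638 0.039 0.103', '0.639 0.04 0.091']
211 ['0.641 0.029 0.125', '0.639 0.029 0.123', '0.638 0.03 0.113', '0.638 0.031 0.103', '0.638 0.032 0.094']
214 ['0.642 0.022 0.12', '0.639 0.022 0.123', '0.638 0.022 0.115', '0.638 0.023 0.103', '0.638 0.024 0.091']
217 []
knob top ((638.8262939453125, 21.867382049560547), (41.535057067871094, 13.047904968261719), 89.8685302734375) [0.63733601 0.02111685 0.25959437]
side bar 67 [[0.639, 0.019, 0.09], [0.642, 0.041, 0.109], [0.659, 0.07, 0.133]]
```

Request:
step_arm(steps=[[[0,0,-0.0428,0,0,-0.2,0],[0,0,-0.0428,0,0,-0.2,0],[0,0,-0.0428,0,0,-0.2,0],[0,0,-0.0428,0,0,-0.2,0],[0,0,-0.0428,0,0,-0.2,0],[0,0,-0.0428,0,0,-0.2,0],[0,0,-0.0428,0,0,-0.2,0],[0,0,-0.0428,0,0,-0.2,0],[0,0,0,0,0,0,0]]])

```text
time: 1.0
ee_pos: [0.2461, -0.4921, 0.3196]
ee_rot: [3.141, 0.002, 1.541]
ft_force: [0.5, 0.3, 0.3]
finger_gap: 0.499
grasp_force: 0.0
```

Request:
step_arm(steps=[[[0,0,0,0.7,0.5,0,0],[0,0,0,0.7,0.5,0,0],[0,0,0,0.7,0.5,0,0],[0,0,0,0.7,0.5,0,0],[0,0,0,0.7,0.5,0,0],[0,0,0,0.7,0.5,0,0],[0,0,0,0.7,0.5,0,0],[0,0,0,0.7,0.5,0,0],[0,0,0,0.7,0.5,0,0],[0,0,0,0.7,0.5,0,0],[0,0,0,0.7,0.5,0,0],[0,0,0,0.7,0.5,0,0]]])

```text
time: 2.2
ee_pos: [0.5597, -0.0798, 0.318]
ee_rot: [-3.141, -0.0, 1.535]
ft_force: [0.4, -1.0, -0.3]
finger_gap: 0.501
grasp_force: 0.0
```

```bash
cat >> h.py <<'E'
from scipy.spatial.transform import Rotation as R
def togo(x,y,z,yaw):
    "yaw turn (units of tool z) then shift in tool axes after that turn, units of 50 mm; tilt error"
    s=get_state();R0=R.from_euler('xyz',s['ee_rot']);R1=R.from_euler('xyz',[np.pi,0,yaw])
    dp=np.array([x,y,z])-s['ee_pos']
    print('t',round(s['time'],2),'pos',np.round(s['ee_pos'],4),'rot',np.round(s['ee_rot'],4),'q',np.round(s['joint_pos'],2),'gap',round(s['finger_gap'],3),'F',np.round(s['ft_force'],1))
    print(' turn/180',((R0.inv()*R1).as_rotvec()/np.pi).round(4),'shift/50mm',(R1.inv().apply(dp)/.05).round(3))
E
python3 -c "
from h import *
togo(.638,.0215,.30,1.541)"
```

```text
t 2.2 pos [ 0.5597 -0.0798  0.318 ] rot [-3.1405e+00 -4.0000e-04  1.5354e+00] q [-0.35  0.37  1.09  0.    1.68 -0.32] gap 0.501 F [ 0.4 -1.  -0.3]
 turn/180 [-0.0003 -0.0001 -0.0018] shift/50mm [2.071 1.505 0.359]
```

Request:
step_arm(steps=[[[0,0,0,0.7,0.5,0.12,0],[0,0,0,0.7,0.5,0.12,0],[0,0,0,0.67,0.5,0.12,0],[0,0,0,0,0,0,0],[0,0,0,0,0,0,0]]])

```text
time: 2.7
ee_pos: [0.6372, 0.0201, 0.2995]
ee_rot: [-3.14, 0.0, 1.538]
ft_force: [-0.2, 0.2, -0.4]
finger_gap: 0.502
grasp_force: 0.0
```

```bash
python3 - <<'E'
from h import *
togo(.638,.0215,.24,1.541)
c=camera_info('wrist');p,d=snapshot('wrist');P=pts('wrist',p,d,c);np.savez('w1.npz',p=p,d=d,P=P)
cv2.imwrite('pics/w1.png',cv2.cvtColor(p,cv2.COLOR_RGB2BGR))
Z=P[...,2];m=(Z>.252)&(Z<.268)&(p.max(2)<80)&(abs(P[...,0]-.638)<.05)&(abs(P[...,1]-.0215)<.05)
q=P[m];print(m.sum());print(cv2.minAreaRect(q[:,:2].astype(np.float32)*1000),np.median(q,0))
m=(Z>.2)&(Z<.235)&(abs(P[...,0]-.64)<.06)&(abs(P[...,1]-.03)<.08)
print(np.percentile(P[m],[2,50,98],axis=0).round(3))
E
```

```text
t 2.7 pos [0.6372 0.0201 0.2995] rot [-3.1396  0.      1.538 ] q [-0.15  0.52  0.9  -0.    1.73 -0.12] gap 0.502 F [-0.2  0.2 -0.4]
 turn/180 [-0.0006  0.     -0.001 ] shift/50mm [0.029 0.015 1.189]
866
((639.303466796875, 23.822547912597656), (43.618167877197266, 11.979503631591797), 89.857666015625) [0.63913864 0.02513003 0.25636919]
[[ 0.617 -0.003  0.217]
 [ 0.647  0.053  0.22 ]
 [ 0.663  0.087  0.23 ]]
```

View pics/w1.png

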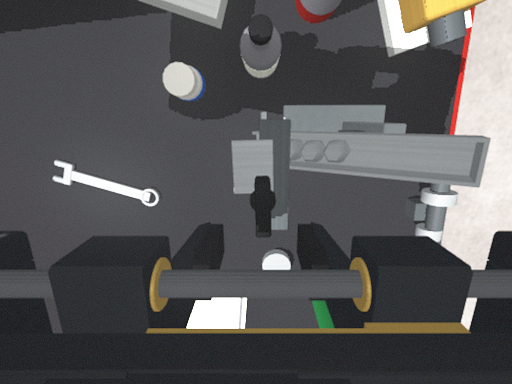

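The wrist view shows the knob's bar at (263,200), upright in the picture. That puts its centre at (.639,.0225), with lock near 0, so I go down and grip.

Request:
step_arm(steps=[[[0,0,0,0.05,0.035,0.4,0],[0,0,0,0,0,0.4,0],[0,0,0,0,0,0.4,0],[0,0,0,0,0,0,0],[0,0,0,0,0,0,-1],[0,0,0,0,0,0,-1],[0,0,0,0,0,0,-1],[0,0,0,0,0,0,-1],[0,0,0,0,0,0,-1],[0,0,0,0,0,0,-1]]], grip_force=20)

```text
time: 3.75
ee_pos: [0.6391, 0.022, 0.2414]
ee_rot: [3.141, 0.0, 1.539]
ft_force: [-1.1, -1.0, 5.5]
finger_gap: 0.135
grasp_force: 20.0
```

Request:
step_arm(steps=[[[0,0,0.0425,0,0,0,-1],[0,0,0.0425,0,0,0,-1],[0,0,0.0425,0,0,0,-1],[0,0,0.0425,0,0,0,-1],[0,0,0.0425,0,0,0,-1],[0,0,0.0425,0,0,0,-1],[0,0,0.0425,0,0,0,-1],[0,0,0.0425,0,0,0,-1],[0,0,0.0425,0,0,0,-1],[0,0,0.0425,0,0,0,-1],[0,0,0.0425,0,0,0,-1],[0,0,0,0,0,0,-1]]])

```text
time: 4.95
ee_pos: [0.6388, 0.0224, 0.2414]
ee_rot: [-3.141, 0.0, 0.07]
ft_force: [-3.5, 0.6, 5.1]
finger_gap: 0.133
grasp_force: 20.0
```

Request:
step_arm(steps=[[[0,0,0,0,0,0,-0.5],[0,0,0,0,0,0,-0.4],[0,0,0,0,0,0,-0.4],[0,0,0,0,0,-0.5,-0.4],[0,0,0,0,0,-1,0],[0,0,0,0,0,-0.5,0],[0,0,0,0,0,0,0]]])

```text
time: 5.65
ee_pos: [0.6398, 0.022, 0.3447]
ee_rot: [3.14, -0.007, 0.072]
ft_force: [0.2, -0.2, -0.0]
finger_gap: 0.505
grasp_force: 0.0
```

```bash
python3 - <<'E'
from h import *
togo(.52,.0215,.34,.1)
p,d=snapshot('side');cv2.imwrite('pics/s2.png',cv2.resize(cv2.cvtColor(p[110:230,190:350],cv2.COLOR_RGB2BGR),None,fx=4,fy=4))
c=camera_info('wrist');p,d=snapshot('wrist');P=pts('wrist',p,d,c)
Z=P[...,2];m=(Z>.25)&(Z<.268)&(p.max(2)<80)&(abs(P[...,0]-.638)<.05)&(abs(P[...,1]-.0215)<.05)
q=P[m];print(m.sum());print(cv2.minAreaRect(q[:,:2].astype(np.float32)*1000) if len(q) else 0)
E
```

```text
t 5.65 pos [0.6398 0.022  0.3447] rot [ 3.1399 -0.0075  0.0716] q [-0.15  0.51  0.79  0.    1.84  1.35] gap 0.505 F [ 0.2 -0.2 -0. ]
 turn/180 [ 0.0006 -0.0024 -0.009 ] shift/50mm [-2.385 -0.23   0.095]
600
((639.7686157226562, 22.6359806060791), (43.58213424682617, 11.113336563110352), 4.111675262451172)
```

Request:
step_arm(steps=[[[0,0,0.033,0,0,0,0],[0,0,0.033,0,0,0,0],[0,0,0.033,0,0,0,0],[0,0,0.033,0,0,0,0],[0,0,0,-0.63,-0.48,0,0],[0,0,0,-0.63,-0.48,0,0],[0,0,0,-0.63,-0.48,0,0],[0,0,0,-0.63,-0.48,0,0],[0,0,0,-0.63,-0.48,0,0],[0,0,0,-0.63,-0.48,0,0],[0,0,0,-0.63,-0.48,0,0],[0,0,0,-0.63,-0.48,0.4,0]]])

```text
time: 6.95
ee_pos: [0.4657, 0.289, 0.3206]
ee_rot: [-3.141, -0.001, -0.344]
ft_force: [0.9, 0.1, 0.5]
finger_gap: 0.499
grasp_force: 0.0
```

Request:
step_arm(steps=[[[0,0,0,-0.63,-0.48,0.6,0],[0,0,0,0,0,0.8,0],[0,0,0,0,0,0.8,0],[0,0,0,0,0,0.4,0],[0,0,0,0,0,0,0],[0,0,0,0,0,0,0]]])

```text
time: 7.55
ee_pos: [0.4449, 0.3209, 0.1905]
ee_rot: [3.141, 0.001, -0.344]
ft_force: [0.6, 0.5, 0.6]
finger_gap: 0.496
grasp_force: 0.0
```

```bash
python3 - <<'E'
from h import *
togo(.4445,.3232,.012,-.344)
c=camera_info('wrist');p,d=snapshot('wrist');P=pts('wrist',p,d,c);np.savez('w2.npz',p=p,d=d,P=P)
a=cv2.cvtColor(p,cv2.COLOR_RGB2BGR);b=cv2.imread('pics/s2.png')
cv2.imwrite('pics/w2.png',np.hstack([cv2.resize(a,(400,300)),cv2.resize(b,(400,300))]))
Z=P[...,2]
m=(Z>.03)&(Z<.055)&(np.hypot(P[...,0]-.51,P[...,1]-.30)<.16)
h=m&(np.hypot(P[...,0]-.4445,P[...,1]-.3232)<.042)
for mm in(m,h):
    q=P[mm];print(mm.sum(),cv2.minAreaRect(q[:,:2].astype(np.float32)*1000),np.median(q,0).round(4))
q=P[h];print(cv2.fitLine(q[:,:2].astype(np.float32),cv2.DIST_HUBER,0,.01,.01).ravel())
E
```

```text
t 7.55 pos [0.4449 0.3209 0.1905] rot [ 3.1407e+00  9.0000e-04 -3.4380e-01] q [ 0.41  0.42  1.38 -0.    1.34  2.32] gap 0.496 F [0.6 0.5 0.6]
 turn/180 [0.0003 0.0003 0.0001] shift/50mm [-0.022 -0.041  3.57 ]
3571 ((484.8434753417969, 255.6758575439453), (202.3275604248047, 213.47222900390625), 71.04578399658203) [0.5274 0.2861 0.039 ]
759 ((444.2243957519531, 321.5397033691406), (11.611722946166992, 83.29344940185547), 70.53654479980469) [0.4461 0.3208 0.0395]
[ 0.94479144 -0.3276723   0.44543698  0.32091188]
```

View pics/w2.png

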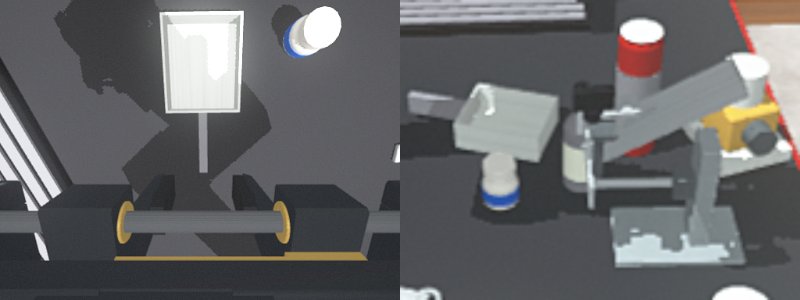

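Left half: the handle runs (203,112)–(204,172), centred between the open fingers. Right half: the knob's bar has turned and the chute is undisturbed. I go down and grip.

Request:
step_arm(steps=[[[0,0,-0.002,0,0,0.8,0],[0,0,0,0,0,0.8,0],[0,0,0,0,0,0.8,0],[0,0,0,0,0,0.8,0],[0,0,0,0,0,0.37,0],[0,0,0,0,0,0,0],[0,0,0,0,0,0,-1],[0,0,0,0,0,0,-1],[0,0,0,0,0,0,-1],[0,0,0,0,0,0,-1],[0,0,0,0,0,0,-1],[0,0,0,0,0,0,-1]]], grip_force=60)

```text
time: 8.8
ee_pos: [0.4452, 0.3212, 0.0129]
ee_rot: [-3.141, -0.001, -0.337]
ft_force: [-1.1, 0.2, 5.9]
finger_gap: 0.129
grasp_force: 60.0
```

```bash
python3 - <<'E'
from h import *
togo(.4445,.3215,.10,-.03)
E
```

```text
t 8.8 pos [0.4452 0.3212 0.0129] rot [-3.1407e+00 -9.0000e-04 -3.3740e-01] q [0.41 0.64 1.59 0.   0.91 2.32] gap 0.129 F [-1.1  0.2  5.9]
 turn/180 [-0.0002 -0.0003 -0.0979] shift/50mm [-0.015 -0.005 -1.742]
```

Request:
step_arm(steps=[[[0,0,0,0,0,-0.2,-1],[0,0,0,0,0,-0.4,-1],[0,0,0,0,0,-0.5,-1],[0,0,0,0,0,-0.5,-1],[0,0,0,0,0,-0.4,-1],[0,0,0,-0.3,0,-0.1,-1],[0,0,0,-0.5,0,0,-1],[0,0,0,-0.4,0,0,-1],[0,0,-0.02,0,0,0,-1],[0,0,-0.032,0,0,0,-1],[0,0,-0.032,0,0,0,-1],[0,0,-0.014,0,0,0,-1]]])

```text
time: 10.0
ee_pos: [0.3869, 0.341, 0.1166]
ee_rot: [3.141, 0.002, -0.026]
ft_force: [0.2, 0.5, -1.6]
finger_gap: 0.129
grasp_force: 60.0
```

```bash
python3 - <<'E'
from h import *
togo(.42,.0635,.115,-.03)
c=camera_info('wrist');p,d=snapshot('wrist');P=pts('wrist',p,d,c)
s=get_state();Rt=R.from_euler('xyz',s['ee_rot']);Q=Rt.inv().apply((P.reshape(-1,3)-s['ee_pos'])).reshape(P.shape)
# tool frame: x fwd, z down. print profile of rim/handle heights
V=p.max(2)
for lo,hi in((.02,.04),(.04,.06),(.06,.08),(.1,.13),(.14,.16),(.16,.18)):
    m=(Q[...,0]>lo)&(Q[...,0]<hi)&(abs(Q[...,1])<.07)&(Q[...,2]<.04)&(Q[...,2]>-.1)
    q=Q[m];print(lo,m.sum(),np.percentile(q,[2,10,50,98],axis=0).round(4).tolist() if len(q) else '')
m=(Q[...,0]>.1)&(Q[...,0]<.12)&(abs(Q[...,1])<.045)
print('floor',np.median(Q[m],0))
m=(Q[...,2]<.02)&(Q[...,2]>-.05)&(Q[...,0]>.03)&(Q[...,0]<.2)&(abs(Q[...,1])<.09)
print(cv2.minAreaRect(Q[m][:,:2].astype(np.float32)*1000))
E
```

```text
t 10.0 pos [0.3869 0.341  0.1166] rot [ 3.1407e+00  1.7000e-03 -2.5600e-02] q [0.49 0.45 1.58 0.   1.12 2.09] gap 0.129 F [ 0.2  0.5 -1.6]
 turn/180 [0.0003 0.0005 0.0014] shift/50mm [0.828 5.529 0.031]
0.02 34907 [[0.0206, -0.0631, -0.0997], [0.0223, -0.0456, -0.0983], [0.0247, -0.0008, -0.085], [0.0344, 0.0628, -0.0265]]
0.04 11022 [[0.0414, -0.0502, -0.0269], [0.0432, -0.0492, -0.0262], [0.0471, -0.0006, 0.0017], [0.0596, 0.0491, 0.014]]
0.06 9513 [[0.0603, -0.051, -0.0264], [0.062, -0.0496, -0.0231], [0.0702, -0.0006, 0.0125], [0.0798, 0.0496, 0.0142]]
0.1 14581 [[0.1005, -0.0501, -0.0259], [0.1026, -0.0494, -0.0149], [0.1124, -0.0006, 0.0129], [0.1265, 0.0489, 0.0146]]
0.14 0 
0.16 0 
floor [ 1.10277554e-01 -5.15747844e-05  1.31911174e-02]
((78.92106628417969, -0.7191925048828125), (97.78302764892578, 105.22720336914062), 0.2720504105091095)
```

Request:
step_arm(steps=[[[0,0,0,0,0.25,0,-1],[0,0,0,0,0.5,0,-1],[0,0,0,0,0.65,0,-1],[0,0,0,0,0.7,0,-1],[0,0,0,0,0.7,0,-1],[0,0,0,0,0.7,0,-1],[0,0,0,0,0.7,0,-1],[0,0,0,0.2,0.6,0,-1],[0,0,0,0.3,0.45,0.1,-1],[0,0,0,0.3,0.28,0.2,-1],[0,0,0,0,0,0.06,-1],[0,0,0,0,0,0,-1]]])

```text
time: 11.25
ee_pos: [0.4189, 0.0634, 0.0987]
ee_rot: [-3.141, 0.002, -0.031]
ft_force: [-0.1, 0.1, -1.2]
finger_gap: 0.131
grasp_force: 60.0
```

```bash
python3 - <<'E'
from h import *
togo(.473,.0622,.097,-.03)
p,d=snapshot('side');P=pts('side',p,d)
cv2.imwrite('pics/s3.png',cv2.resize(cv2.cvtColor(p[110:230,190:350],cv2.COLOR_RGB2BGR),None,fx=4,fy=4))
p,d=snapshot('top');P=pts('top',p,d);Z=P[...,2]
m=(Z>.115)&(Z<.14)&(P[...,0]>.44)&(P[...,0]<.63)&(P[...,1]<.13)&(P[...,1]>-.02)&(p.max(2)>140)
q=P[m];print(m.sum(),cv2.minAreaRect(q[:,:2].astype(np.float32)*1000),np.percentile(q,[1,50,99],axis=0).round(4).tolist())
E
```

```text
t 11.25 pos [0.4189 0.0634 0.0987] rot [-3.1413e+00  2.3000e-03 -3.1200e-02] q [-0.13  0.34  1.84  0.    0.96  1.47] gap 0.131 F [-0.1  0.1 -1.2]
 turn/180 [-0.0001  0.0007 -0.0004] shift/50mm [ 1.082 -0.009  0.034]
232 ((521.6539916992188, 60.90106201171875), (103.81779479980469, 123.59366607666016), 88.2081527709961) [[0.4608, 0.0088, 0.1155], [0.5542, 0.0565, 0.1266], [0.5831, 0.1123, 0.1321]]
```

View pics/s3.png

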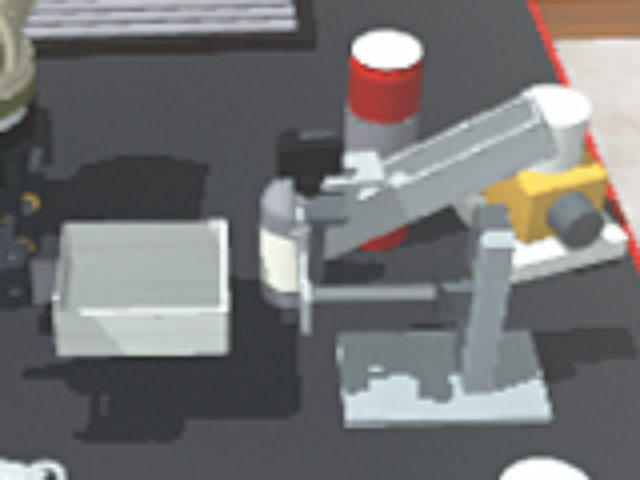

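The side view shows the pan level in front of the push bar at about (140,290), with its wall at bar height and its rim under the lip. Pressing in.

Request:
step_arm(steps=[[[0,0,0,0.25,0,0,-1],[0,0,0,0.4,0,0,-1],[0,0,0,0.3,0,0,-1],[0,0,0,0.05,0,0,-1],[0,0,0,0.1,0,0,-1],[0,0,0,0.1,0,0,-1],[0,0,0,0.1,0,0,-1],[0,0,0,0.1,0,0,-1],[0,0,0,0.1,0,0,-1],[0,0,0,0.1,0,0,-1],[0,0,0,0,0,0,-1],[0,0,0,0,0,0,-1]]])

```text
time: 12.55
ee_pos: [0.4995, 0.061, 0.0988]
ee_rot: [-3.141, 0.002, -0.03]
ft_force: [-5.6, 1.5, -3.5]
finger_gap: 0.129
grasp_force: 60.0
```

```bash
python3 - <<'E'
from h import *
togo(.5,.061,.097,-.03)
p,d=snapshot('side');a=cv2.resize(cv2.cvtColor(p[110:230,190:350],cv2.COLOR_RGB2BGR),(400,300))
p,d=snapshot('top');P=pts('top',p,d);np.savez('t4.npz',p=p,d=d);b=cv2.resize(cv2.cvtColor(p[80:230,150:250],cv2.COLOR_RGB2BGR),(400,600))
cv2.imwrite('pics/s4.png',np.hstack([cv2.copyMakeBorder(a,0,300,0,0,0),b]))
E
```

```text
t 12.55 pos [0.4995 0.061  0.0988] rot [-3.1415e+00  2.0000e-03 -2.9800e-02] q [-0.11  0.46  1.63 -0.    1.05  1.49] gap 0.129 F [-5.6  1.5 -3.5]
 turn/180 [-0.      0.0006  0.0001] shift/50mm [ 0.01  -0.001  0.036]
```

View pics/s4.png

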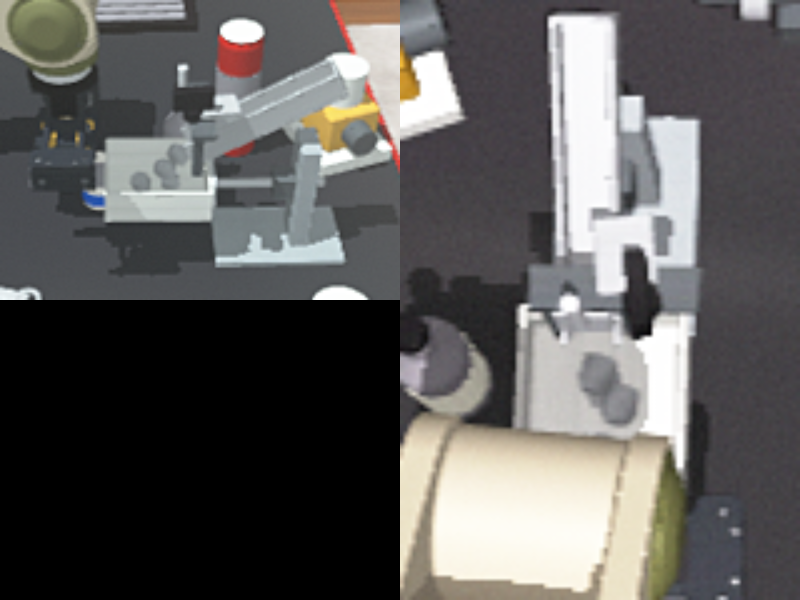

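Three nuts are visible in the pan (left half about (140,180), (163,168), (178,155)), and possibly a fourth is at the gate (right half (570,300)). I hold longer.

Request:
step_arm(steps=[[[0,0,0,0.02,0,0,-1],[0,0,0,0,0,0,-1],[0,0,0,0,0,0,-1],[0,0,0,0,0,0,-1],[0,0,0,0,0,0,-1],[0,0,0,0,0,0,-1],[0,0,0,0,0,0,-1],[0,0,0,0,0,0,-1]]])

```text
time: 13.45
ee_pos: [0.5011, 0.0609, 0.0993]
ee_rot: [-3.142, 0.0, -0.03]
ft_force: [-4.1, 1.2, -5.5]
finger_gap: 0.13
grasp_force: 60.0
```

```bash
python3 - <<'E'
from h import *
togo(.5,.061,.097,-.03)
p,d=snapshot('side');a=cv2.resize(cv2.cvtColor(p[150:210,225:295],cv2.COLOR_RGB2BGR),(420,360),interpolation=cv2.INTER_CUBIC)
p,d=snapshot('top');b=cv2.resize(cv2.cvtColor(p[130:190,170:240],cv2.COLOR_RGB2BGR),(375,360),interpolation=cv2.INTER_CUBIC)
cv2.imwrite('pics/s5.png',np.hstack([a,b]))
E
```

```text
t 13.45 pos [0.5011 0.0609 0.0993] rot [-3.1416  0.     -0.0298] q [-0.11  0.46  1.63  0.    1.05  1.49] gap 0.13 F [-4.1  1.2 -5.5]
 turn/180 [-0.      0.      0.0001] shift/50mm [-0.022 -0.001  0.045]
```

View pics/s5.png

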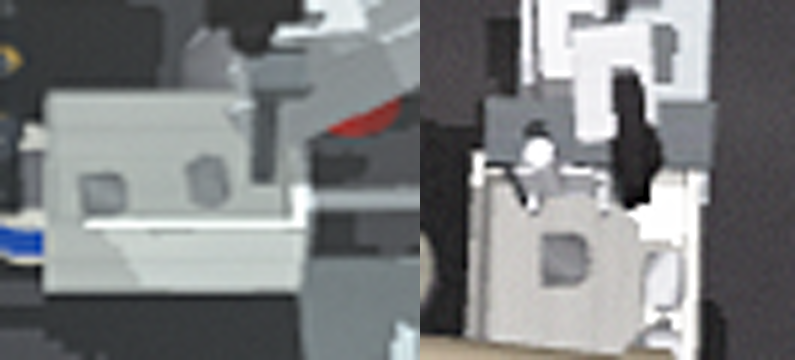

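```bash
python3 - <<'E'
from h import *
p,d=snapshot('top');P=pts('top',p,d)
for r in range(148,170,2):
    print(r,[' '.join(map(str,(P[r,c]*1000).round().astype(int)))+' v%d'%p[r,c].max() for c in range(184,204,3)])
E
```

```text
148 ['658 82 221 v136', '657 74 225 v138', '657 68 224 v142', '658 61 220 v142', '658 54 221 v136', '656 47 228 v230', '654 39 233 v242']
150 ['653 81 223 v131', '653 75 222 v132', '653 68 223 v106', '654 61 220 v116', '654 55 218 v133', '650 46 231 v223', '650 39 231 v243']
152 ['649 82 221 v137', '649 75 222 v138', '649 68 219 v63', '649 61 221 v61', '648 54 223 v143', '646 46 230 v234', '645 39 234 v247']
154 ['644 81 223 v134', '644 74 223 v134', '632 61 266 v255', '632 55 264 v255', '644 54 221 v136', '644 47 221 v136', '643 40 223 v128']
156 ['640 82 221 v140', '639 74 224 v138', '628 62 264 v252', '627 55 266 v254', '639 54 222 v135', '638 47 224 v141', '638 40 225 v141']
158 ['664 99 108 v238', '643 79 191 v145', '635 68 219 v240', '625 56 257 v180', '635 54 219 v214', '634 47 222 v255', '653 49 147 v150']
160 ['664 102 91 v159', '643 82 171 v88', '635 70 203 v170', '625 58 240 v169', '630 54 220 v138', '633 49 206 v162', '635 43 201 v147']
162 ['659 102 88 v199', '643 85 151 v175', '635 73 184 v192', '626 61 218 v157', '634 59 184 v173', '634 52 184 v201', '634 45 186 v151']
164 ['654 102 87 v198', '654 95 88 v206', '634 76 165 v239', '653 79 89 v189', '654 72 83 v205', '654 64 85 v199', '653 56 88 v195']
166 ['648 102 90 v207', '649 95 86 v206', '648 87 89 v193', '647 79 91 v201', '649 72 85 v207', '649 64 84 v201', '648 56 85 v198']
168 ['643 102 86 v204', '642 94 90 v202', '644 87 84 v200', '638 76 108 v135', '637 68 109 v121', '638 61 105 v108', '642 56 88 v199']
```

Request:
step_arm(steps=[[[0,0,0,0,0,0,-1],[0,0,0,0,0,0,-1],[0,0,0,0,0,0,-1],[0,0,0,0,0,0,-1],[0,0,0,0,0,0,-1],[0,0,0,0,0,0,-1]]])

```text
time: 14.2
ee_pos: [0.5011, 0.0609, 0.0993]
ee_rot: [3.142, -0.0, -0.03]
ft_force: [-4.3, 0.7, -5.1]
finger_gap: 0.131
grasp_force: 60.0
```

Request:
step_arm(steps=[[[0,0,0,-0.1,0,0,-1],[0,0,0,-0.2,0,0,-1],[0,0,0,-0.3,0,0,-1],[0,0,0,-0.4,0,0,-1],[0,0,0,-0.4,0,0,-1],[0,0,0,-0.2,0,0,-1],[0,0,0,0,0,0,-1],[0,0,0,0,0,0,-1]]])

```text
time: 15.0
ee_pos: [0.4223, 0.0631, 0.0997]
ee_rot: [3.141, -0.003, -0.03]
ft_force: [-0.4, -0.4, -3.6]
finger_gap: 0.129
grasp_force: 60.0
```

```bash
python3 - <<'E'
from h import *
togo(.397,-.27,.13,-.1)
p,d=snapshot('wrist');a=cv2.resize(cv2.cvtColor(p,cv2.COLOR_RGB2BGR),(440,330))
p,d=snapshot('side');b=cv2.resize(cv2.cvtColor(p[130:220,220:310],cv2.COLOR_RGB2BGR),(330,330),interpolation=cv2.INTER_CUBIC)
cv2.imwrite('pics/s6.png',np.hstack([a,b]))
E
```

```text
t 15.0 pos [0.4223 0.0631 0.0997] rot [ 3.1413e+00 -2.7000e-03 -2.9900e-02] q [-0.13  0.35  1.84  0.    0.96  1.47] gap 0.129 F [-0.4 -0.4 -3.6]
 turn/180 [ 0.0001 -0.0009  0.0223] shift/50mm [ 0.161  6.679 -0.605]
```

View pics/s6.png

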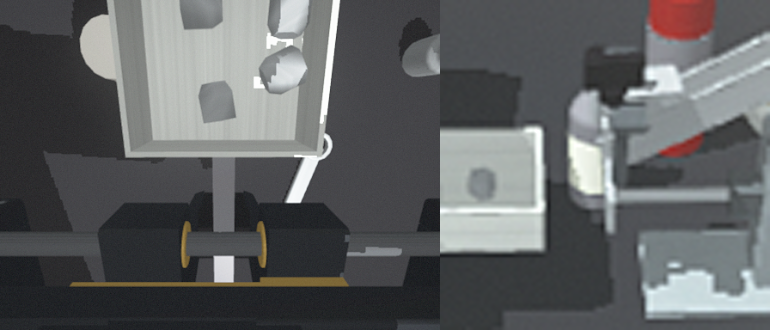

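All four nuts are in the pan (left half: (202,12), (290,15), (284,70), (217,102)), and the gate has closed. Now I carry the pan to the sheet.

Request:
step_arm(steps=[[[0,0,0,-0.05,0,-0.15,-1],[0,0,0.0125,0,0,-0.25,-1],[0,0,0.013,0,0.05,-0.2,-1],[0,0,0,0,0.15,0,-1],[0,0,0,0,0.25,0,-1],[0,0,0,0,0.35,0,-1],[0,0,0,0,0.45,0,-1],[0,0,0,0,0.5,0,-1],[0,0,0,0,0.5,0,-1],[0,0,0,0,0.5,0,-1],[0,0,0,0,0.5,0,-1],[0,0,0,0,0.5,0,-1]]])

```text
time: 16.3
ee_pos: [0.3978, -0.1244, 0.129]
ee_rot: [3.142, 0.0, -0.109]
ft_force: [-0.5, 0.4, -2.7]
finger_gap: 0.133
grasp_force: 60.0
```

Request:
step_arm(steps=[[[0,0,0,0,0.5,0,-1],[0,0,0,0,0.5,0,-1],[0,0,0,0.05,0.5,0,-1],[0,0,0,0.08,0.45,0,-1],[0,0,0,0.1,0.35,0,-1],[0,0,0,0.05,0.25,0,-1],[0,0,0,0.05,0.15,0,-1],[0,0,0,0,0.1,0,-1],[0,0,0,0,0.05,0,-1],[0,0,0,0,0,0,-1],[0,0,0,0,0,0,-1]]])

```text
time: 17.4
ee_pos: [0.3989, -0.266, 0.1293]
ee_rot: [-3.141, 0.0, -0.109]
ft_force: [-0.4, -0.1, -2.3]
finger_gap: 0.127
grasp_force: 60.0
```

```bash
python3 - <<'E'
from h import *
togo(.4001,-.2663,.02,-.11)
p,d=snapshot('top');P=pts('top',p,d);Z=P[...,2]
m=(Z>.13)&(Z<.175)&(P[...,0]>.43)&(P[...,0]<.62)&(P[...,1]<-.18)&(P[...,1]>-.38)&(p.max(2)>130)
q=P[m];print(m.sum(),cv2.minAreaRect(q[:,:2].astype(np.float32)*1000),np.percentile(q,[1,50,99],axis=0).round(4).tolist())
E
```

```text
t 17.4 pos [ 0.3989 -0.266   0.1293] rot [-3.1414e+00  2.0000e-04 -1.0940e-01] q [-0.84  0.38  1.66  0.    1.1   0.84] gap 0.127 F [-0.4 -0.1 -2.3]
 turn/180 [-0.0001  0.      0.0002] shift/50mm [0.024 0.004 2.185]
441 ((501.02484130859375, -276.4053649902344), (104.86212158203125, 124.48119354248047), 83.89712524414062) [[0.4438, -0.3324, 0.1306], [0.5195, -0.2694, 0.1492], [0.5669, -0.2188, 0.1616]]
```

Request:
step_arm(steps=[[[0,0,0,0.02,0.02,0.15,-1],[0,0,0,0,0,0.3,-1],[0,0,0,0,0,0.4,-1],[0,0,0,0,0,0.4,-1],[0,0,0,0,0,0.35,-1],[0,0,0,0,0,0.25,-1],[0,0,0,0,0,0.15,-1],[0,0,0,0,0,0.1,-1],[0,0,0,0,0,0.06,-1],[0,0,0,0,0,0.03,-1],[0,0,0,0,0,0,-1],[0,0,0,0,0,0,-1]]])

```text
time: 18.65
ee_pos: [0.4, -0.2677, 0.0201]
ee_rot: [3.141, -0.001, -0.11]
ft_force: [0.0, -0.4, -2.4]
finger_gap: 0.133
grasp_force: 60.0
```

Request:
step_arm(steps=[[[0,0,0,0,0,0.03,-1],[0,0,0,0,0,0.03,-1],[0,0,0,0,0,0,-1]]])

```text
time: 18.95
ee_pos: [0.3998, -0.2675, 0.0166]
ee_rot: [-3.141, 0.0, -0.11]
ft_force: [0.1, 0.9, -2.6]
finger_gap: 0.131
grasp_force: 60.0
```

Request:
step_arm(steps=[[[0,0,0,0,0,0.02,-1],[0,0,0,0,0,0.02,-1],[0,0,0,0,0,0.02,-1],[0,0,0,0,0,0,-1]]])

```text
time: 19.35
ee_pos: [0.3998, -0.2676, 0.0137]
ee_rot: [3.142, -0.0, -0.11]
ft_force: [-0.2, -0.2, -1.5]
finger_gap: 0.133
grasp_force: 60.0
```

Request:
step_arm(steps=[[[0,0,0,0,0,0.012,-1],[0,0,0,0,0,0.012,-1],[0,0,0,0,0,0,-1]]])

```text
time: 19.65
ee_pos: [0.3998, -0.2676, 0.013]
ee_rot: [3.141, -0.0, -0.11]
ft_force: [-2.9, 0.2, 5.5]
finger_gap: 0.13
grasp_force: 60.0
```

Contact. I release gradually, then rise straight up.

Request:
step_arm(steps=[[[0,0,0,0,0,0,-0.7],[0,0,0,0,0,0,-0.5],[0,0,0,0,0,0,-0.3],[0,0,0,0,0,0,-0.1],[0,0,0,0,0,0,0],[0,0,0,0,0,0,0],[0,0,0,0,0,-0.3,0],[0,0,0,0,0,-0.6,0],[0,0,0,0,0,-0.8,0],[0,0,0,0,0,-0.8,0],[0,0,0,0,0,-0.8,0],[0,0,0,0,0,0,0]]], grip_force=5)

```text
time: 20.85
ee_pos: [0.4012, -0.2689, 0.1821]
ee_rot: [3.135, -0.007, -0.11]
ft_force: [0.4, -0.0, 0.0]
finger_gap: 0.502
grasp_force: 0.0
```

```bash
python3 - <<'E'
from h import *
togo(.4001,-.2663,.2,-.11)
p,d=snapshot('wrist');a=cv2.resize(cv2.cvtColor(p,cv2.COLOR_RGB2BGR),(400,300))
p,d=snapshot('top');P=pts('top',p,d);Z=P[...,2];b=cv2.resize(cv2.cvtColor(p,cv2.COLOR_RGB2BGR),(400,300))
cv2.imwrite('pics/f.png',np.hstack([a,b]))
m=(Z>.03)&(Z<.06)&(P[...,0]>.43)&(P[...,0]<.62)&(P[...,1]<-.18)&(P[...,1]>-.38)&(p.max(2)>130)
q=P[m];print(m.sum(),cv2.minAreaRect(q[:,:2].astype(np.float32)*1000),np.median(q,0))
E
```

```text
t 20.85 pos [ 0.4012 -0.2689  0.1821] rot [ 3.1353 -0.0072 -0.1097] q [-0.84  0.31  1.58  0.    1.24  0.84] gap 0.502 F [ 0.4 -0.   0. ]
 turn/180 [ 0.002  -0.0023  0.0001] shift/50mm [-0.028 -0.05  -0.357]
170 ((502.2500305175781, -277.9012451171875), (104.71849822998047, 123.68973541259766), 83.40015411376953) [ 0.55164559 -0.26081784  0.04180341]
```

View pics/f.png

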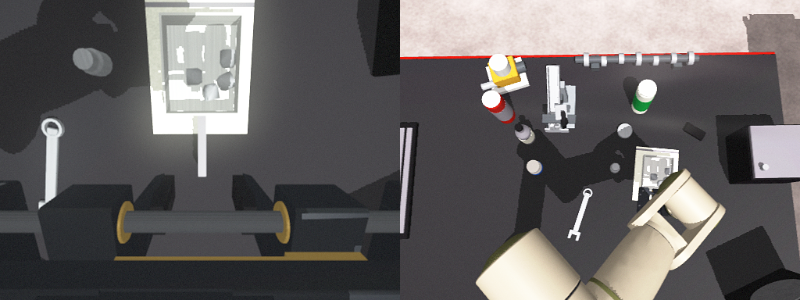

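The pan stands upright on the sheet at (.5022,-.2779), against a sheet centre of (.5023,-.2776). All four nuts are in it (left view, around (210,75)), the bystanders are undisturbed, and the gripper is clear.

```bash
python3 -c "
from plant import order
print(order.hand_in())"
```

```text
the job is handed in; nothing more can be done
None
```

The knob is turned about a quarter turn clockwise, all four nuts are in the pan with none spilled, and the pan is set down upright on the middle of the job sheet; I handed the job in after about 21 s of robot time, and no verdict came back.

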